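# Snap the lid back onto the kiln cone box

### The arm

A 6-joint arm with a two-finger parallel gripper is mounted at the origin on the work surface. World frame = base frame: x ahead of the robot, y to its left, z up, the work surface at z = 0. Lengths are in m, angles in degrees, forces in N, time in s.
With the tool pointing down it reaches from about 0.4 to 0.825 m from the base axis. Payload 7 kg.
Tool frame: the origin (TCP) lies at the very end of the fingers, on their centre line; the grasp point (between the pads) lies 19 mm behind it; y points along the fingers, z is the direction in which the jaws open and shut, and the axes are right-handed (so a half turn about y gives the same grasp; the last joint's range is limited). The gripper opens to 88 mm and grips with 3 to 60 N. Pads are 19 mm wide; open, the fingers measure 130 mm over their backs; the gripper's body (78 mm by 193 mm) begins 47 mm behind the grasp point.
Start: joints at [84.918, 20.546, 0.682, 0, -70.136, -16.507], TCP at [0.248, 0.628, 0.227] pointing down, gripper open.
Joint ranges: [-176.03, 176.03], [-82.01, 121.73], [-58.28, 71.71], [-173.87, 95.51], [-174.79, -0.11], [-173.66, 173.66]. Speed limits (degrees/s): [136.94, 136.94, 172.46, 180, 180, 180].

### API

Orientations are given as a 3x3 rotation matrix whose columns are the frame's x, y, z axes.
In Python, from rig import monitor, viewer, ticket gives the robot as it stands.
- The arm moves only by the tool drive_tool, never from a script. Its argument "rows" is a list of rows, each a list of 4 numbers: the shift along the world's x, y, z in m, then the turn about the world's z in degrees. A call has 1 to 10 rows; each row shifts and turns the commanded pose from where the row before left it; what a row does not reach is not made up. A row lasts 1/12 s, in which the tool goes at most 41.7 mm and 7.16 degrees, less where a joint would pass 70% of its speed; a pose out of reach is approached as far as the arm can. A call with a gripper value outside its range is refused whole. "gripper" is the opening in per cent of the stroke, from 0 (shut) to 100 (fully open), set as the call begins (left out, the last holds). The fingers move at their own pace and stop on an object; "force" is the grip in N (left out, the last holds). Time passes only in rows, so rows that do not move let the fingers close. It gives the time, the measured TCP pose, the force and the opening at its end, in the units of the state.
- monitor.observe(): the state, without advancing time (a new reading comes with each control period).
- viewer.read_camera(name): name is "side" or "top"; returns (picture, depth): 400x640x3 uint8, red, green, blue; 400x640 float32, m along the optical axis (not along the pixel's ray), 0 where there is no reading.
- viewer.camera_params(name): a dict with "fov_y" (degrees; the focal length in pixels is half the picture's height over the tangent of half this angle, whatever the lens; pixels are square), "cx", "cy" (the principal point, pixels), "view" (4x4, takes a point from world to camera coordinates). Camera axes: x right, y up, looking along -z (the intrinsics and any distortion apply to the point x, -y, -z); pixel columns grow to the right and rows downward; lengths in m; the calibration is good to about 2 mm. A picture is of the moment at which its call begins. camera_params takes no time and is no camera call.
- ticket.hand_in(): hands the job in, once; it reports no verdict.
The state is a dict: "t": time; "joints": joint angles; "qvel": joint speeds; "joint_efforts": joint torques, N m; "tcp_pos": TCP position; "orientation": TCP orientation; "contact_force": force on the tool from outside, world axes, zero at the start; "moment": the same for the moment, N m; "grip_width": opening from 0.0 (shut) to 1.0 (fully open).
Only numpy, scipy, OpenCV 4.12 (cv2) and the standard library are available. Lean on these libraries where they do the work, as an engineer would, in place of code of your own. Each camera call takes 0.05 s, during which the arm holds its last target.

### The job

The white lid of the grey clip box is lying loose on the clay pot. Lift it off by its grip, set it level and centred on the clip box and press it straight down until all four clips snap over it and it is fully home; then keep pressing it down firmly (about 10 N) and finish like that, still pressing with the fingers, without letting go. Do not shove or tip the pot, and leave the jar, the cup and the paddle where they are.

Things in the scene. Friction and masses are not known exactly. Their poses are not given: they have to be found in the camera images.
- lid: White plastic lid, loose, about 80 g: a round disc 100 mm across, 5 mm thick, lower edge bevelled, with an upright bar grip on its middle, 52 mm long (lid's x), 14 mm wide (lid's y: pinch across this), 34 mm tall, its top 39 mm above the lid's underside. Origin: centre of the flat underside; z up. It starts flat on the pot's rim, any turn, up to 5 mm off centre.
- pot: A bellied terracotta pot, loose, about 700 g, 108 mm across at the belly, mouth 86 mm across, 70 mm tall; the lid lies on its rim. Origin: centre of its underside on the bench; z up.
- box: Grey clip box, fixed to the bench: an open round tub 92 mm across, 50 mm tall, small clay cones inside. Four sprung clips, 16 mm wide, stand on its own +x, -x, +y and -y sides and reach 82 mm above the bench. Origin: centre of its underside on the bench; z up.
- box_seat (a point): Centre of the box's flat rim, 50 mm above the bench. Home: the lid's underside centre is here. Bring the lid down level, within 4 mm of centred, any turn. The clips' sloped inner faces touch it 12 to 18 mm above home, the push grows to 8 to 18 N, and some 3 to 8 mm above home they snap over its edge: the force suddenly drops; keep pressing down onto the rim.
- jar: Bystander: a dark glazed jar, 80 mm across, 80 mm tall, loose. Origin: centre of its underside.
- cup: Bystander: a small terracotta cup, 68 mm across, 50 mm tall, loose. Origin: centre of its underside.
- paddle: Bystander: a flat wooden paddle lying on the bench, 210 mm long along its x, 45 mm wide, 12 mm thick, loose. Origin: on its underside, 5 mm from its length's middle.
Not all that is in view belongs to the job. Of the things that look like the lid, the smaller one is meant. Of the things shaped like the box, the grey one is meant.

How it is judged (in metres and radians):
On the way, in this order (a step that is already met when the one before it is completed fails the run):
1. the lid is lifted clear of the pot, held by the fingers (z of lid in the frame of pot above 0.09 m and contact force between the fingers and lid above 0.3 N and contact force between lid and pot below 0.05 N), for 0.2 s.
2. the lid is snapped home on the box (z of lid in the frame of box between 0.046 and 0.0515 m and horizontal distance between lid and box below 0.0045 m and angle between lid's own z axis and vertical below 0.05 rad), for 0.2 s.
At the end, for the whole second after the job is handed in: The lid is home under all four clips (underside within 1.5 mm above the box's rim, centred within 4.5 mm, level within 0.05 rad) and the fingers are still pressing it onto the rim with more than 4 N throughout the last second (all of step 2 and contact force between lid and box above 4 N and contact force between the fingers and lid above 2 N); the arm keeps its last pose, push and grip.
It fails at once if the pot is shoved more than 40 mm or tipped (distance of pot from where it was at the start of the episode above 0.04 m or angle between pot's own z axis and vertical above 0.35 rad).
It fails at once if the jar, cup or paddle is disturbed (moved more than 25 mm) (distance of any of jar, cup, paddle from where it was at the start of the episode above 0.025 m).
It also fails if it takes over 48 s, if anything falls off the work surface, if the arm or the gripper's body presses on something with over 40 N, if the wrist force passes 120 N, or if a joint passes its speed limit or range.

## Working session

There is one attempt and no reset: what is moved stays moved. The work goes in short steps, Python scripts to look and compute and a tool call to move; the robot and the scene stay as the last step left them, time stands still between calls to the robot, and variables do not carry over. Pictures are saved under pics/ and viewed, and the job is handed in when it is done.

Besides the shell and the picture viewer there is one more tool, called after "Request:" as name(argument=value, ...), one argument or row to a line, values as JSON. drive_tool: Moves the arm, as the interface text tells. Its arguments: {"type":"object","properties":{"rows":{"type":"array"},"gripper":{"type":"number"},"force":{"type":"number"}},"required":["rows"]}

```bash
mkdir -p pics; ls; python3 - <<'E'
from rig import monitor, viewer
import cv2, numpy as np
print(monitor.observe())
for n in ["top","side"]:
    p,d=viewer.read_camera(n); print(n,viewer.camera_params(n),d.min(),d.max())
    cv2.imwrite(f"pics/{n}0.png",p[:,:,::-1]); np.savez(f"{n}0.npz",p=p,d=d)
E
```

```text
pics
{'t': 0.0, 'joints': array([ 8.49187402e+01,  2.05922605e+01,  6.34029225e-01, -2.18513660e-02,
       -7.01344102e+01, -1.65079812e+01]), 'qvel': array([ 0.00688618,  0.03185176,  0.08969771, -0.12823813,  0.07942569,
        0.07540712]), 'joint_efforts': array([-2.39096429e-03, -5.82713592e+01,  2.93059856e+01,  6.99760705e+00,
        6.95106952e-03, -1.64217281e-04]), 'tcp_pos': array([0.24818954, 0.62719567, 0.22560985]), 'orientation': array([[-9.29797825e-01, -5.00477977e-04, -3.68070312e-01],
       [ 3.68070634e-01, -1.57875282e-03, -9.29796492e-01],
       [-1.15749375e-04, -9.99998629e-01,  1.65213218e-03]]), 'contact_force': array([-0.01515629,  0.69696704, -0.99242394]), 'moment': array([-0.02156096,  0.03218739,  0.03114183]), 'grip_width': 0.999215420006793}
top {'fov_y': 55.20312424163719, 'cx': 321.2097317934158, 'cy': 202.49587694507576, 'view': array([[-0.00632909, -0.99987859, -0.01423901,  0.06285529],
       [ 0.99307033, -0.00795575,  0.117252  , -0.51370083],
       [-0.11735104, -0.01339824,  0.99300011, -0.9915394 ],
       [ 0.        ,  0.        ,  0.        ,  1.        ]])} 0.0 1.9291664
side {'fov_y': 56.38464060475761, 'cx': 316.488784516278, 'cy': 202.80015345687454, 'view': array([[ 0.96907659, -0.24658982,  0.0091663 , -0.47874669],
       [ 0.18186335,  0.73882793,  0.6488906 , -0.1888036 ],
       [-0.16678213, -0.62715768,  0.7608265 , -0.96945862],
       [ 0.        ,  0.        ,  0.        ,  1.        ]])} 0.0 2.7435637
```

View pics/top0.png

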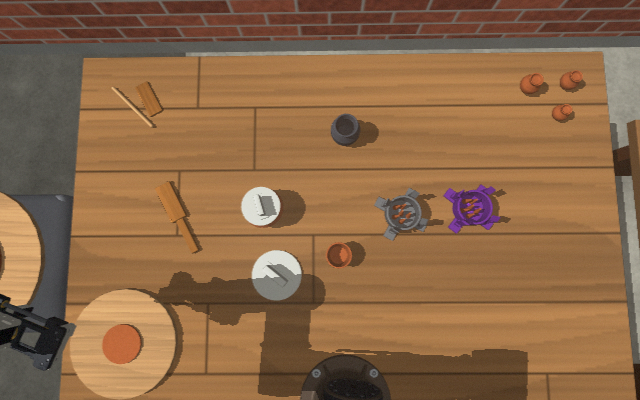

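View pics/side0.png

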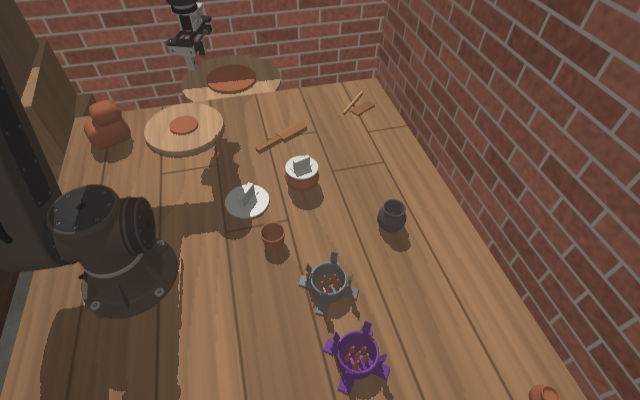

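The top view shows the lid on the pot at about (261,206) and a larger decoy lid on the bench at (277,275). The grey box is at (404,214), with the purple decoy at (472,208), the jar at (345,130), the cup at (340,255) and the paddle at (178,215). Next I'll turn these into positions.

```bash
cat > h.py <<'E'
import numpy as np, cv2
from rig import monitor, viewer
def cloud(n,d):
    c=viewer.camera_params(n); f=200/np.tan(np.radians(c['fov_y']/2))
    v,u=np.indices(d.shape); x=(u-c['cx'])/f*d; y=-(v-c['cy'])/f*d
    P=np.stack([x,y,-d,np.ones_like(d)],-1)@np.linalg.inv(c['view']).T
    P=P[...,:3]; P[d==0]=np.nan; return P
def proj(n,X):
    c=viewer.camera_params(n); f=200/np.tan(np.radians(c['fov_y']/2))
    q=np.c_[np.atleast_2d(X),np.ones(len(np.atleast_2d(X)))]@c['view'].T
    return np.c_[c['cx']+f*q[:,0]/-q[:,2], c['cy']+f*q[:,1]/q[:,2]]
E
python3 - <<'E'
from h import *
np.set_printoptions(precision=4,suppress=True)
for n,seeds in [("top",dict(lid=(261,206),decoy=(277,275),box=(404,214),jar=(345,130),cup=(340,255),bench=(220,150),bench2=(550,300),pad=(172,201))),("side",dict(lid=(302,168),box=(328,282),jar=(393,216),cup=(273,236),bench=(350,150),bench2=(450,300)))]:
    z=np.load(f"{n}0.npz"); P=cloud(n,z['d']); p=z['p'].astype(int)
    print(n,"bench z")
    for k,(u,v) in seeds.items():
        w=P[v-3:v+4,u-3:u+4].reshape(-1,3); print(k,np.nanmedian(w,0))
    big=cv2.resize(z['p'][:,:,::-1],None,fx=4,fy=4,interpolation=cv2.INTER_CUBIC)
    for k in ['lid','box']:
        u,v=seeds[k]; cv2.imwrite(f"pics/{n}_{k}.png",big[max(0,(v-45)*4):(v+45)*4,(u-60)*4:(u+60)*4])
    # white points
    C=np.nanmedian(P[seeds['lid'][1]-3:seeds['lid'][1]+4,seeds['lid'][0]-3:seeds['lid'][0]+4].reshape(-1,3),0)
    m=(np.hypot(P[...,0]-C[0],P[...,1]-C[1])<.085)
    print("z hist near lid",np.histogram(P[m][:,2],bins=np.arange(-.01,.13,.005)))
E
```

```text
top bench z
lid [0.4978 0.2072 0.1072]
decoy [0.3253 0.1738 0.0507]
box [ 0.4834 -0.1655  0.0074]
jar [ 0.7211 -0.0083  0.0049]
cup [0.3743 0.0098 0.0048]
bench [0.6685 0.3429 0.    ]
bench2 [ 0.2527 -0.5451 -0.0007]
pad [0.5234 0.4676 0.012 ]
z hist near lid (array([  8, 772, 850,   3,   0,   0,   0,   0,   0,  32,  60,  52,   9,
         0,   0,   1, 446, 576,  13,   6,   4,  10,   8,  84,  33,   1,
         0,   0]), array([-0.01 , -0.005,  0.   ,  0.005,  0.01 ,  0.015,  0.02 ,  0.025,
        0.03 ,  0.035,  0.04 ,  0.045,  0.05 ,  0.055,  0.06 ,  0.065,
        0.07 ,  0.075,  0.08 ,  0.085,  0.09 ,  0.095,  0.1  ,  0.105,
        0.11 ,  0.115,  0.12 ,  0.125,  0.13 ]))
side bench z
lid [0.5003 0.2045 0.0785]
box [ 0.4846 -0.1535  0.0167]
jar [ 0.7021 -0.0307  0.0657]
cup [0.3759 0.03   0.0071]
bench [0.6975 0.3296 0.0018]
bench2 [ 0.771  -0.2635  0.0013]
z hist near lid (array([  0, 137, 859,  22,   1,   0,  14,  24,  25,  30,  74,  69,  62,
        53,  28,   7,  61, 373,  28,  21,  19,  23,  23,  35,  37,   0,
         0,   0]), array([-0.01 , -0.005,  0.   ,  0.005,  0.01 ,  0.015,  0.02 ,  0.025,
        0.03 ,  0.035,  0.04 ,  0.045,  0.05 ,  0.055,  0.06 ,  0.065,
        0.07 ,  0.075,  0.08 ,  0.085,  0.09 ,  0.095,  0.1  ,  0.105,
        0.11 ,  0.115,  0.12 ,  0.125,  0.13 ]))
```

```bash
python3 - <<'E'
from h import *
np.set_printoptions(precision=4,suppress=True)
for n in ["top","side"]:
    z=np.load(f"{n}0.npz"); P=cloud(n,z['d']); 
    Z=P[...,2]; near=np.hypot(P[...,0]-.5,P[...,1]-.207)<.085
    m=near&(Z>.070)&(Z<.083); Q=P[m][:,:2].astype(np.float32)
    print(n,"lid disc",m.sum(),cv2.minEnclosingCircle(Q),"z",np.median(Z[m]))
    h=cv2.convexHull(Q)[:,0]; print("  ellipse",cv2.fitEllipse(h))
    m=near&(Z>.1); g=P[m]; print("  grip",m.sum(),cv2.minAreaRect(g[:,:2].astype(np.float32)),g[:,2].max())
    m=near&(Z>.104); g=P[m]; print("  griptop",m.sum(),cv2.minAreaRect(g[:,:2].astype(np.float32)),g.mean(0))
    B=np.hypot(P[...,0]-.484,P[...,1]+.16)<.085
    m=B&(Z>.045)&(Z<.054); Q=P[m][:,:2].astype(np.float32)
    # robust circle fit
    from scipy.optimize import least_squares
    r=least_squares(lambda a:np.hypot(Q[:,0]-a[0],Q[:,1]-a[1])-a[2],[.484,-.16,.044],loss='soft_l1',f_scale=.002); print("  rim",m.sum(),r.x, r.cost, cv2.minEnclosingCircle(Q))
    m=B&(Z>.070); k,lab=cv2.connectedComponents(m.astype(np.uint8))
    for i in range(1,k):
        g=P[lab==i]; vv,uu=np.nonzero(lab==i); print("  clip",len(g),g.mean(0),g[:,2].max(),uu.mean(),vv.mean())
    print(np.histogram(Z[B],bins=np.arange(-.01,.1,.005))[0])
E
```

```text
top lid disc 1031 ((0.5024044513702393, 0.21351803839206696), 0.05032113939523697) z 0.07534863614283771
  ellipse ((0.5019466876983643, 0.21357029676437378), (0.09893263131380081, 0.09906405210494995), 29.691390991210938)
  grip 126 ((0.5018981099128723, 0.21350161731243134), (0.051337532699108124, 0.013938206247985363), 17.13224220275879) 0.11540649533219727
  griptop 120 ((0.5018981099128723, 0.21350161731243134), (0.051337532699108124, 0.013938206247985363), 17.13224220275879) [0.5018 0.2134 0.1089]
  rim 234 [ 0.4846 -0.156   0.0427] 0.00041815525709533566 ((0.4790724515914917, -0.15298569202423096), 0.05497509241104126)
  clip 27 [ 0.5315 -0.1822  0.0761] 0.08159997165849886 415.51851851851853 192.88888888888889
  clip 19 [ 0.5107 -0.1085  0.0786] 0.08457864399285242 386.94736842105266 201.10526315789474
  clip 24 [ 0.4582 -0.2028  0.0769] 0.08339482387722863 424.7916666666667 221.5
  clip 19 [ 0.4381 -0.1299  0.0766] 0.08165888785180997 396.05263157894734 229.68421052631578
[ 12 811 995 432  64  80  50  48  48  50  50 153  83  14  17  30  30  36
  23   0   0]
side lid disc 457
[... 383 characters left out ...]
1374712884426117), (0.050518620759248734, 0.01687149703502655), 14.818375587463379) [0.5004 0.2124 0.1094]
  rim 291 [ 0.4832 -0.1573  0.043 ] 0.0007686388527636284 ((0.4828948378562927, -0.15652959048748016), 0.054729264229536057)
  clip 39 [ 0.5098 -0.1093  0.0774] 0.08392889883016319 333.7692307692308 253.76923076923077
  clip 30 [ 0.437  -0.1303  0.0778] 0.08649962200537831 307.2 267.03333333333336
  clip 27 [ 0.5299 -0.1832  0.0783] 0.08490364344304546 350.55555555555554 277.55555555555554
  clip 11 [ 0.457  -0.2047  0.081 ] 0.08439552665831396 323.1818181818182 291.90909090909093
[   0  218 1272  532  114  131  110  103   90   92  104  109  193   15
   45   27   31   31   44    1    0]
```

View pics/top_lid.png

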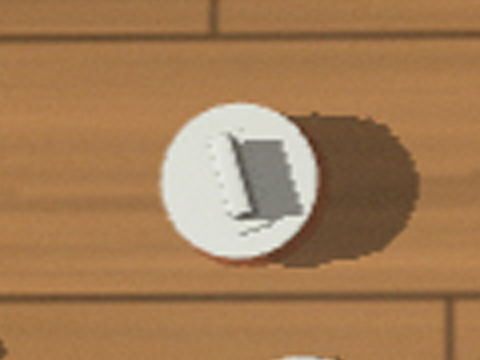

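View pics/top_box.png

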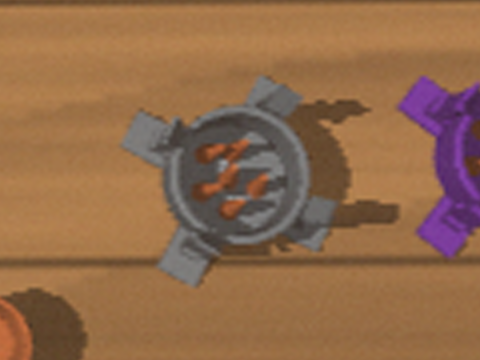

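View pics/side_box.png

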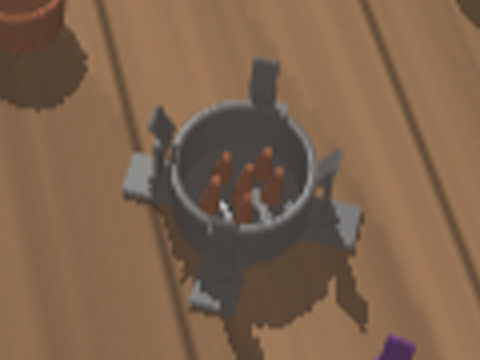

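View pics/side_lid.png

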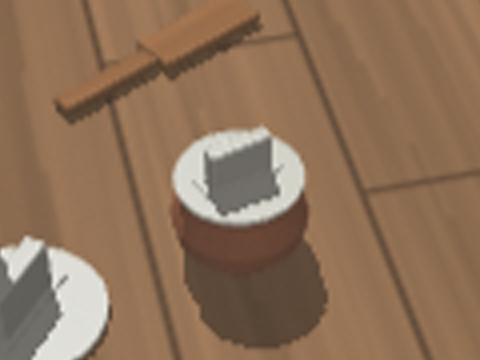

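Both cameras agree:
- **Lid:** centre is about (0.501, 0.2137), top at z=0.075, grip along roughly 17°.
- **Box:** centre is about (0.484, -0.1565).

I'll move above the lid.

Request:
drive_tool(
  rows=[
    [0.018, -0.0296, 0, 2.75],
    [0.018, -0.0296, 0, 2.75],
    [0.018, -0.0296, 0, 2.75],
    [0.018, -0.0296, 0, 2.75],
    [0.018, -0.0296, 0, 2.75],
    [0.018, -0.0296, 0, 2.75],
    [0.018, -0.0296, 0, 2.75],
  ],
  gripper=60,
  force=30,
)

```text
t: 0.68
tcp_pos: [0.3748, 0.4187, 0.2263]
orientation: [[-0.999, -0.0, -0.038], [0.038, -0.0, -0.999], [0.0, -1.0, 0.0]]
contact_force: [1.2, -0.3, -0.1]
grip_width: 0.608
```

Request:
drive_tool(
  rows=[
    [0.018, -0.0296, 0, 2.75],
    [0.018, -0.0296, 0, 2.75],
    [0.018, -0.0296, 0, 2.75],
    [0.018, -0.0296, 0, 2.75],
    [0.018, -0.0296, 0, 2.75],
    [0.018, -0.0296, 0, 2.75],
    [0.018, -0.0296, 0, 2.75],
    [0, 0, 0, 0],
    [0, 0, 0, 0],
  ],
)

```text
t: 1.43
tcp_pos: [0.5008, 0.2115, 0.2261]
orientation: [[-0.958, -0.001, 0.287], [-0.287, -0.0, -0.958], [0.001, -1.0, 0.0]]
contact_force: [0.0, 0.8, -0.4]
grip_width: 0.599
```

Request:
drive_tool(
  rows=[
    [0, 0.002, -0.02, 0],
    [0, 0, -0.02, 0],
    [0, 0, -0.02, 0],
    [0, 0, -0.02, 0],
    [0, 0, -0.02, 0],
    [0, 0, 0, 0],
    [0, 0, 0, 0],
  ],
)

```text
t: 2.02
tcp_pos: [0.4996, 0.2156, 0.126]
orientation: [[-0.957, -0.002, 0.292], [-0.292, -0.002, -0.957], [0.002, -1.0, 0.001]]
contact_force: [0.3, 0.5, 0.4]
grip_width: 0.599
```

```bash
python3 - <<'E'
from h import *
s=monitor.observe(); print(s['tcp_pos'])
out=[]
for n,(u,v) in dict(top=(261,206),side=(302,168)).items():
    p,d=viewer.read_camera(n); c=p[v-40:v+40,u-50:u+50,::-1]
    print(n,proj(n,s['tcp_pos']))
    c=cv2.resize(c,None,fx=4,fy=4,interpolation=cv2.INTER_CUBIC); out.append(c)
cv2.imwrite("pics/pre.png",np.hstack(out))
E
```

```text
[0.4995692  0.21556003 0.12597993]
top [[256.22670625 204.36621577]]
side [[300.55917678 153.92467453]]
```

View pics/pre.png

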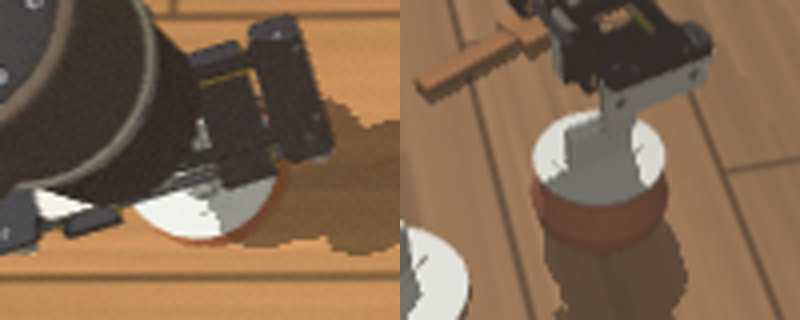

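The side view shows the fingers straddling the grip, with the near finger in front of it at about (625,125) in the crop. I'll average a few TCP readings to see how noisy they are.

```bash
python3 - <<'E'
from h import *
for i in range(6):
    viewer.read_camera("side"); print(monitor.observe()['tcp_pos'].round(4))
s=monitor.observe(); c=s['tcp_pos']; z=s['orientation'][:,2]
p,d=viewer.read_camera("side"); P=cloud("side",d)
m=(P[...,2]>.112)&(np.hypot(P[...,0]-.5,P[...,1]-.214)<.06)&(P[...,2]<.16)
Q=P[m]; t=(Q-[.501,.2137,0])@z; w=(Q-[.501,.2137,0])@np.cross(z,[0,0,1])
print(len(Q),np.percentile(t,[1,5,50,95,99]),np.percentile(w,[1,5,50,95,99]),Q[:,2].min())
print(np.histogram(t,20))
E
```

```text
[0.501  0.2162 0.128 ]
[0.501  0.2161 0.128 ]
[0.5009 0.2159 0.1279]
[0.5008 0.2158 0.1277]
[0.5007 0.2156 0.1275]
[0.5006 0.2155 0.1273]
61 [-0.04641626 -0.044698    0.02505709  0.0390716   0.03968883] [-0.0078365  -0.00690463  0.01037012  0.01279309  0.01884726] 0.11225099313143316
(array([ 4,  4,  9,  7,  2,  0,  0,  0,  0,  0,  2,  0,  1,  0,  0,  0,  3,
        1,  2, 26]), array([-0.04780998, -0.0434337 , -0.03905741, -0.03468113, -0.03030484,
       -0.02592855, -0.02155227, -0.01717598, -0.0127997 , -0.00842341,
       -0.00404713,  0.00032916,  0.00470545,  0.00908173,  0.01345802,
        0.0178343 ,  0.02221059,  0.02658688,  0.03096316,  0.03533945,
        0.03971573]))
```

Readings wander by about 1.5 mm. The commanded pose adds up to (0.500, 0.2156, 0.127), so I'll correct by (+0.001, -0.002) and descend.

Request:
drive_tool(
  rows=[
    [0.001, -0.002, -0.01, 0],
    [0, 0, -0.01, 0],
    [0, 0, -0.01, 0],
    [0, 0, -0.007, 0],
    [0, 0, -0.005, 0],
    [0, 0, -0.003, 0],
    [0, 0, -0.001, 0],
    [0, 0, 0, 0],
    [0, 0, 0, 0],
  ],
)

```text
t: 3.22
tcp_pos: [0.5016, 0.2134, 0.0808]
orientation: [[-0.957, 0.0, 0.291], [-0.291, 0.0, -0.957], [-0.0, -1.0, -0.0]]
contact_force: [0.4, -0.5, -0.0]
grip_width: 0.601
```

Request:
drive_tool(
  rows=[
    [0, 0, 0, 0],
    [0, 0, 0, 0],
    [0, 0, 0, 0],
    [0, 0, 0, 0],
    [0, 0, 0, 0],
    [0, 0, 0, 0],
    [0, 0, 0, 0],
    [0, 0, 0, 0],
  ],
  gripper=0,
  force=40,
)

```text
t: 3.88
tcp_pos: [0.5014, 0.2132, 0.0806]
orientation: [[-0.957, 0.0, 0.291], [-0.291, -0.0, -0.957], [-0.0, -1.0, 0.0]]
contact_force: [0.3, -0.5, 1.2]
grip_width: 0.157
```

It's gripped: the opening is 13.8 mm, against a 14 mm grip. Lifting.

Request:
drive_tool(
  rows=[
    [0, 0, 0.004, 0],
    [0, 0, 0.008, 0],
    [0, 0, 0.012, 0],
    [0, 0, 0.014, 0],
    [0, 0, 0.014, 0],
    [0, 0, 0.014, 0],
    [0, 0, 0.008, 0],
    [0, 0, 0.004, 0],
    [0, 0, 0, 0],
    [0, 0, 0, 0],
  ],
)

```text
t: 4.72
tcp_pos: [0.5011, 0.2131, 0.1583]
orientation: [[-0.957, -0.0, 0.291], [-0.291, 0.0, -0.957], [0.0, -1.0, -0.0]]
contact_force: [0.2, -0.9, -0.9]
grip_width: 0.155
```

```bash
python3 - <<'E'
from h import *
s=monitor.observe(); print(s['tcp_pos'],s['grip_width'],s['contact_force'])
out=[]
for n,(u,v) in dict(top=(261,206),side=(302,150)).items():
    p,d=viewer.read_camera(n); c=p[v-50:v+50,u-50:u+50,::-1]
    out.append(cv2.resize(c,None,fx=4,fy=4,interpolation=cv2.INTER_CUBIC))
cv2.imwrite("pics/lift.png",np.hstack(out))
E
```

```text
[0.50112195 0.21311247 0.15829573] 0.1550453172547509 [ 0.18082057 -0.87281217 -0.90053553]
```

View pics/lift.png

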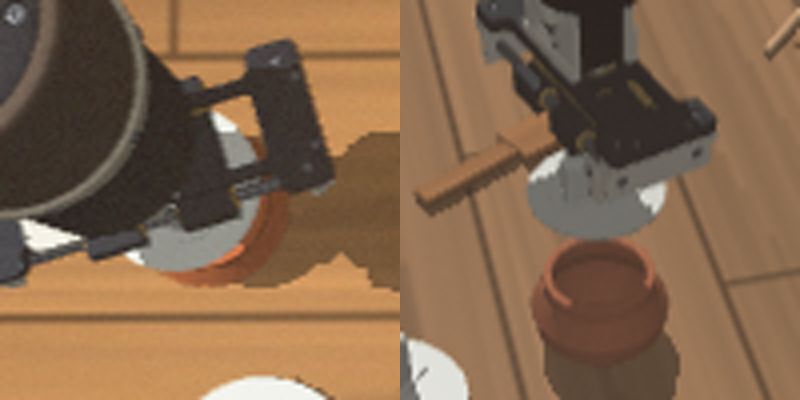

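The lid is held and the pot stayed put. Carrying it to the box.

Request:
drive_tool(
  rows=[
    [-0.001, -0.015, 0, 0],
    [-0.001, -0.025, 0, 0],
    [-0.001, -0.025, 0, 0],
    [-0.001, -0.025, 0, 0],
    [-0.001, -0.025, 0, 0],
    [-0.001, -0.025, 0, 0],
    [-0.001, -0.025, 0, 0],
    [-0.001, -0.025, 0, 0],
  ],
)

```text
t: 5.48
tcp_pos: [0.4925, 0.0215, 0.158]
orientation: [[-0.957, -0.001, 0.291], [-0.291, -0.0, -0.957], [0.001, -1.0, 0.0]]
contact_force: [0.0, -0.7, -0.4]
grip_width: 0.157
```

Request:
drive_tool(
  rows=[
    [-0.001, -0.025, 0, 0],
    [-0.001, -0.025, 0, 0],
    [-0.002, -0.025, 0, 0],
    [-0.002, -0.025, 0, 0],
    [-0.002, -0.025, 0, 0],
    [-0.001, -0.025, 0, 0],
    [-0.001, -0.02, 0, 0],
    [0, -0.01, 0, 0],
    [0, 0, 0, 0],
    [0, 0, 0, 0],
  ],
)

```text
t: 6.32
tcp_pos: [0.4829, -0.1572, 0.1581]
orientation: [[-0.957, -0.001, 0.289], [-0.289, 0.0, -0.957], [0.001, -1.0, -0.0]]
contact_force: [-0.4, -0.3, -0.9]
grip_width: 0.159
```

```bash
cat > m.py <<'E'
from h import *
from scipy.optimize import least_squares
import sys
tag=sys.argv[1]; zl=float(sys.argv[2]) # expected lid underside
np.set_printoptions(precision=4,suppress=True)
s=monitor.observe(); print(s['t'],s['tcp_pos'],s['grip_width'],s['contact_force'])
out=[]
for n in ["top","side"]:
    p,d=viewer.read_camera(n); np.savez(f"{n}_{tag}.npz",p=p,d=d); P=cloud(n,d); Z=P[...,2]
    hsv=cv2.cvtColor(p,cv2.COLOR_RGB2HSV)
    m=(np.hypot(P[...,0]-.484,P[...,1]+.156)<.065)&(abs(Z-zl-.004)<.007)
    Q=P[m]
    if len(Q)>30:
        h=cv2.convexHull(Q[:,:2].astype(np.float32))[:,0]
        r=least_squares(lambda a:np.minimum(0,0.05-np.hypot(Q[:,0]-a[0],Q[:,1]-a[1]))*1000,[.484,-.156]) 
        print(n,len(Q),"zmed",np.median(Q[:,2]),"minEnc",cv2.minEnclosingCircle(h),"hullfit",r.x,r.cost)
    u,v=proj(n,[[.484,-.156,zl]])[0].astype(int)
    out.append(cv2.resize(p[max(0,v-50):v+50,u-50:u+50,::-1],(400,400),interpolation=cv2.INTER_CUBIC))
cv2.imwrite(f"pics/{tag}.png",np.hstack(out))
E
python3 m.py over 0.148
```

```text
6.3167 [ 0.4829 -0.1572  0.1581] 0.15850346169444884 [-0.4133 -0.2848 -0.9477]
top 73 zmed 0.15232961344954565 minEnc ((0.44643256068229675, -0.1616981327533722), 0.03237723931670189) hullfit [ 0.4835 -0.156 ] 1.4212487735707248e-13
side 533 zmed 0.1541377316338831 minEnc ((0.4818091094493866, -0.15499095618724823), 0.05052836239337921) hullfit [ 0.4818 -0.1552] 0.35911347302191776
```

View pics/over.png

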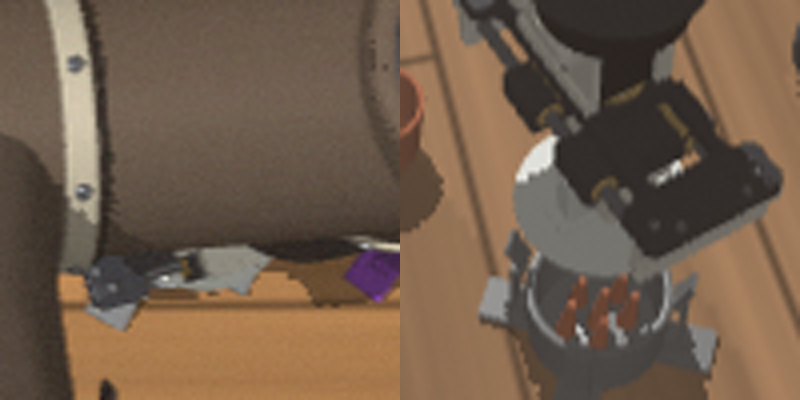

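```bash
cat > fit.py <<'E'
from h import *
from scipy.optimize import least_squares
np.set_printoptions(precision=4,suppress=True)
def edgefit(n,tag,c0,ztop,r=.05):
    z=np.load(f"{n}_{tag}.npz" if tag!='0' else f"{n}0.npz"); d=z['d']; P=cloud(n,d)
    m=(np.hypot(P[...,0]-c0[0],P[...,1]-c0[1])<.06)&(abs(P[...,2]-ztop)<.009)
    # edge pixels whose outward neighbor is deeper
    c=viewer.camera_params(n); E=[]
    f=200/np.tan(np.radians(c['fov_y']/2)); V=np.linalg.inv(c['view'])
    for v,u in zip(*np.nonzero(m)):
        for dv,du in ((0,1),(0,-1),(1,0),(-1,0)):
            q=d[v+dv,u+du]
            if q>d[v,u]+.02:
                uu,vv=u+du/2,v+dv/2
                ray=V[:3,:3]@[(uu-c['cx'])/f,-(vv-c['cy'])/f,-1]; o=V[:3,3]
                E.append((o+ray*(ztop-o[2])/ray[2])[:2])
    E=np.array(E)
    E=E[np.hypot(*(E-c0).T)>.042]
    s=least_squares(lambda a:np.hypot(E[:,0]-a[0],E[:,1]-a[1])-r,c0,loss='soft_l1',f_scale=.001)
    s2=least_squares(lambda a:np.hypot(E[:,0]-a[0],E[:,1]-a[1])-a[2],[*c0,r],loss='soft_l1',f_scale=.001)
    an=np.degrees(np.arctan2(*(E-s.x).T[::-1]))
    print(n,tag,len(E),"fixed r",s.x,"free",s2.x,"rms",np.sqrt(np.mean(s.fun**2)),"ang cover",np.histogram(an,8,(-180,180))[0])
    Q=P[m]; inn=np.hypot(Q[:,0]-s.x[0],Q[:,1]-s.x[1])<.045
    Q=Q[inn]; A=np.c_[Q[:,:2]-s.x,np.ones(len(Q))]
    k=least_squares(lambda a:A@a-Q[:,2],[0,0,ztop],loss='soft_l1',f_scale=.001).x; print("   plane slope",k)
E
python3 - <<'E'
from fit import *
edgefit("top","0",[.502,.2135],.075); edgefit("side","0",[.502,.2135],.075)
edgefit("side","over",[.482,-.156],.153)
# rim outer edge of box, r .046 in both
edgefit("side","0",[.484,-.1565],.05,.046);edgefit("top","0",[.484,-.1565],.05,.046)
E
```

```text
top 0 154 fixed r [0.502  0.2137] free [0.502  0.2137 0.0499] rms 0.0006248829539933254 ang cover [20 18 20 19 19 19 19 20]
   plane slope [-0.0001 -0.0002  0.0754]
side 0 73 fixed r [0.5008 0.2166] free [0.5008 0.216  0.0507] rms 0.0012335702050968354 ang cover [ 9  1  3 10 15  8 15 12]
   plane slope [0.0009 0.0014 0.077 ]
side over 77 fixed r [ 0.482  -0.1548] free [ 0.4828 -0.1546  0.0507] rms 0.0006742941241590376 ang cover [22 22  0  0  3  0 11 19]
   plane slope [0.0035 0.0013 0.1543]
side 0 95 fixed r [ 0.4838 -0.1562] free [ 0.4837 -0.158   0.0476] rms 0.003986700374432299 ang cover [ 4  7  0 18 19 12 19 16]
   plane slope [-0.0076 -0.0099  0.0501]
top 0 115 fixed r [ 0.4846 -0.1553] free [ 0.4845 -0.1551  0.0462] rms 0.0035782365286137685 ang cover [17 19 17 22 17  8  3 12]
   plane slope [-0.0073  0.0064  0.049 ]
```

The estimates agree to within about 2 mm, and the lid is level. I'll shift x by +1 mm, lower to just above the clips and check again.

Request:
drive_tool(
  rows=[
    [0.001, 0, -0.008, 0],
    [0, 0, -0.012, 0],
    [0, 0, -0.012, 0],
    [0, 0, -0.012, 0],
    [0, 0, -0.008, 0],
    [0, 0, -0.004, 0],
    [0, 0, -0.002, 0],
    [0, 0, 0, 0],
    [0, 0, 0, 0],
  ],
)

```text
t: 7.17
tcp_pos: [0.4848, -0.1567, 0.1009]
orientation: [[-0.957, 0.001, 0.291], [-0.291, -0.0, -0.957], [-0.001, -1.0, 0.0]]
contact_force: [1.0, 0.5, -0.4]
grip_width: 0.155
```

```bash
python3 m.py low 0.090; python3 - <<'E'
from fit import *
edgefit("side","low",[.484,-.156],.095)
z=np.load("side_low.npz"); P=cloud("side",z['d']); Z=P[...,2]
m=(np.hypot(P[...,0]-.484,P[...,1]+.156)<.085)&(Z>.066)&(Z<.083); k,lab=cv2.connectedComponents(m.astype(np.uint8))
for i in range(1,k):
    g=P[lab==i]; print("clip",len(g),g.mean(0),g[:,2].max())
E
```

```text
7.1667 [ 0.4848 -0.1567  0.1009] 0.15505939704176538 [ 0.9677  0.5167 -0.3883]
top 68 zmed 0.094781563582571 minEnc ((0.4462745487689972, -0.16169485449790955), 0.030305353924632072) hullfit [ 0.484 -0.156] 0.0
side 468 zmed 0.09695460861201316 minEnc ((0.48277848958969116, -0.15505515038967133), 0.05006367713212967) hullfit [ 0.483 -0.155] 1.4283570460333115e-14
side low 70 fixed r [ 0.484  -0.1539] free [ 0.4842 -0.1538  0.0502] rms 0.0005838139349766589 ang cover [20 19  1  0  4  0 11 15]
   plane slope [ 0.0024 -0.0014  0.0971]
clip 18 [ 0.4354 -0.1321  0.0783] 0.08248445102998281
clip 4 [ 0.4526 -0.2018  0.0796] 0.08267694201592113
clip 4 [ 0.462  -0.2067  0.0796] 0.08297648161843274
```

View pics/low.png

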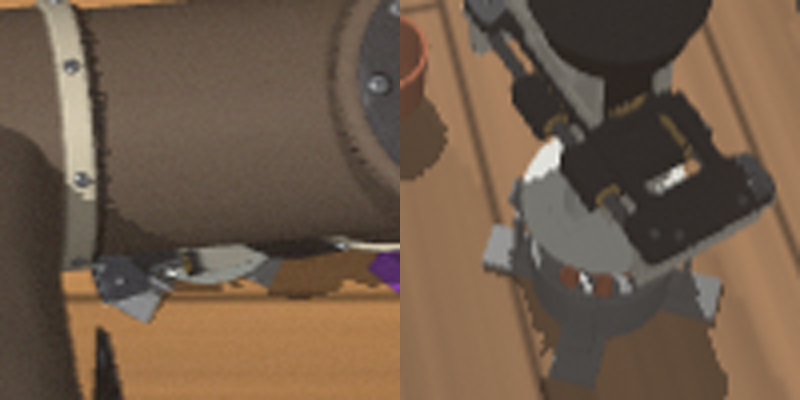

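By side-to-top comparison the lid is within about 1 mm of the box centre, and it's level. I'll press down slowly with a firmer grip.

Request:
drive_tool(
  rows=[
    [0, 0, -0.004, 0],
    [0, 0, -0.004, 0],
    [0, 0, -0.004, 0],
    [0, 0, -0.003, 0],
    [0, 0, -0.003, 0],
    [0, 0, -0.002, 0],
    [0, 0, -0.001, 0],
    [0, 0, 0, 0],
  ],
  gripper=0,
  force=55,
)

```text
t: 7.93
tcp_pos: [0.4843, -0.1568, 0.0793]
orientation: [[-0.957, -0.0, 0.291], [-0.291, -0.0, -0.957], [0.0, -1.0, -0.0]]
contact_force: [0.0, -0.1, -0.5]
grip_width: 0.161
```

Request:
drive_tool(
  rows=[
    [0, 0, -0.001, 0],
    [0, 0, -0.001, 0],
    [0, 0, -0.001, 0],
    [0, 0, -0.001, 0],
  ],
)

```text
t: 8.27
tcp_pos: [0.4847, -0.1569, 0.0758]
orientation: [[-0.957, 0.001, 0.291], [-0.291, -0.0, -0.957], [-0.001, -1.0, 0.0]]
contact_force: [-0.3, -0.2, 2.3]
grip_width: 0.157
```

Request:
drive_tool(
  rows=[
    [0, 0, -0.001, 0],
    [0, 0, -0.001, 0],
    [0, 0, -0.001, 0],
  ],
)

```text
t: 8.52
tcp_pos: [0.4849, -0.1569, 0.073]
orientation: [[-0.957, 0.001, 0.291], [-0.291, -0.0, -0.957], [-0.001, -1.0, 0.001]]
contact_force: [-0.3, -0.1, 7.2]
grip_width: 0.152
```

Contact is rising as expected, and the sideways force stays small.

Request:
drive_tool(
  rows=[
    [0, 0, -0.001, 0],
    [0, 0, -0.001, 0],
  ],
)

```text
t: 8.68
tcp_pos: [0.4852, -0.1569, 0.0713]
orientation: [[-0.957, 0.002, 0.291], [-0.291, -0.0, -0.957], [-0.002, -1.0, 0.001]]
contact_force: [-0.4, -0.2, 9.5]
grip_width: 0.156
```

Request:
drive_tool(
  rows=[
    [0, 0, -0.001, 0],
    [0, 0, -0.001, 0],
  ],
)

```text
t: 8.85
tcp_pos: [0.4856, -0.157, 0.0697]
orientation: [[-0.957, 0.002, 0.292], [-0.292, -0.001, -0.957], [-0.002, -1.0, 0.001]]
contact_force: [-0.9, -0.7, 13.5]
grip_width: 0.155
```

Request:
drive_tool(
  rows=[
    [0, 0, -0.001, 0],
    [0, 0, -0.001, 0],
  ],
)

```text
t: 9.02
tcp_pos: [0.4859, -0.1571, 0.0681]
orientation: [[-0.956, 0.003, 0.292], [-0.292, -0.001, -0.956], [-0.003, -1.0, 0.002]]
contact_force: [-1.7, 0.2, 12.2]
grip_width: 0.153
```

Request:
drive_tool(
  rows=[
    [0, 0, -0.001, 0],
  ],
)

```text
t: 9.1
tcp_pos: [0.4855, -0.1569, 0.0665]
orientation: [[-0.957, 0.002, 0.291], [-0.291, -0.0, -0.957], [-0.002, -1.0, 0.001]]
contact_force: [0.2, -1.2, 4.2]
grip_width: 0.158
```

Request:
drive_tool(
  rows=[
    [0, 0, -0.001, 0],
  ],
)

```text
t: 9.18
tcp_pos: [0.4847, -0.1568, 0.0648]
orientation: [[-0.957, 0.001, 0.291], [-0.291, 0.0, -0.957], [-0.001, -1.0, 0.0]]
contact_force: [0.2, -0.7, -2.6]
grip_width: 0.156
```

Snap at about z=0.067, where the force fell from 13 N to around 0. Continuing down onto the rim, expected at a TCP height of about 0.061.

Request:
drive_tool(
  rows=[
    [0, 0, -0.001, 0],
    [0, 0, -0.001, 0],
  ],
)

```text
t: 9.35
tcp_pos: [0.4838, -0.1567, 0.062]
orientation: [[-0.957, -0.001, 0.291], [-0.291, 0.0, -0.957], [0.001, -1.0, -0.001]]
contact_force: [0.2, 0.1, -1.2]
grip_width: 0.153
```

Request:
drive_tool(
  rows=[
    [0, 0, -0.001, 0],
    [0, 0, -0.0005, 0],
  ],
)

```text
t: 9.52
tcp_pos: [0.484, -0.1567, 0.0608]
orientation: [[-0.957, -0.001, 0.291], [-0.291, 0.0, -0.957], [0.001, -1.0, -0.0]]
contact_force: [-3.7, 1.2, 5.7]
grip_width: 0.155
```

Request:
drive_tool(
  rows=[
    [0, 0, -0.0005, 0],
    [0, 0, 0, 0],
  ],
)

```text
t: 9.68
tcp_pos: [0.484, -0.1567, 0.0608]
orientation: [[-0.957, -0.001, 0.291], [-0.291, 0.0, -0.957], [0.001, -1.0, -0.0]]
contact_force: [-2.7, 1.2, 6.3]
grip_width: 0.158
```

Request:
drive_tool(
  rows=[
    [0, 0, -0.0005, 0],
    [0, 0, -0.0005, 0],
    [0, 0, 0, 0],
    [0, 0, 0, 0],
  ],
)

```text
t: 10.02
tcp_pos: [0.484, -0.1567, 0.0607]
orientation: [[-0.957, -0.0, 0.291], [-0.291, -0.0, -0.957], [0.0, -1.0, 0.0]]
contact_force: [-6.4, 4.1, 16.1]
grip_width: 0.157
```

```bash
python3 m.py press 0.050; python3 - <<'E'
from fit import *
edgefit("side","press",[.484,-.156],.055)
s=monitor.observe();print(s['contact_force'],s['tcp_pos'])
E
```

```text
10.0167 [ 0.484  -0.1567  0.0607] 0.1568829861819893 [-6.3569  4.1308 16.0773]
top 55 zmed 0.054994238640214466 minEnc ((0.444562166929245, -0.15822598338127136), 0.032680802047252655) hullfit [ 0.479  -0.1554] 0.0
side 446 zmed 0.05667345640591115 minEnc ((0.4806857407093048, -0.15782035887241364), 0.05321865156292915) hullfit [ 0.4792 -0.1587] 39.4595728530993
side press 38 fixed r [ 0.4829 -0.155 ] free [ 0.4837 -0.1555  0.0512] rms 0.0034348218997881466 ang cover [12  7  0  0  4  0  5 10]
   plane slope [-0.0076 -0.0005  0.0567]
[-6.5751  4.782  16.7782] [ 0.484  -0.1567  0.0607]
```

View pics/press.png

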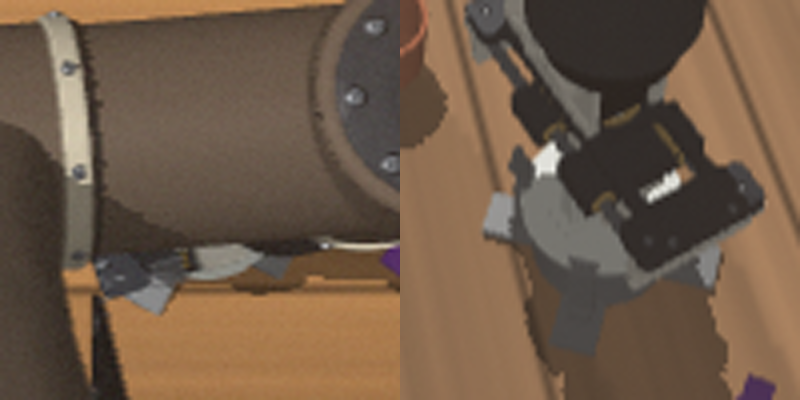

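The lid is home: its top reads 0.0567 with a known side-camera bias of about +0.0018, so 0.055. The clips lie over its edge. Force is 16 N, so I'll ease back to about 10–12 N and see if it settles.

Request:
drive_tool(
  rows=[
    [0, 0, 0.0004, 0],
    [0, 0, 0, 0],
    [0, 0, 0, 0],
    [0, 0, 0, 0],
    [0, 0, 0, 0],
    [0, 0, 0, 0],
  ],
)

```text
t: 10.62
tcp_pos: [0.484, -0.1567, 0.0608]
orientation: [[-0.957, -0.0, 0.291], [-0.291, -0.0, -0.957], [0.0, -1.0, -0.0]]
contact_force: [-4.8, 2.2, 13.0]
grip_width: 0.156
```

Request:
drive_tool(
  rows=[
    [0, 0, 0, 0],
    [0, 0, 0, 0],
    [0, 0, 0, 0],
    [0, 0, 0, 0],
    [0, 0, 0, 0],
    [0, 0, 0, 0],
  ],
)

```text
t: 11.12
tcp_pos: [0.484, -0.1567, 0.0608]
orientation: [[-0.957, -0.0, 0.291], [-0.291, -0.0, -0.957], [0.0, -1.0, -0.0]]
contact_force: [-4.3, 2.2, 12.1]
grip_width: 0.157
```

It holds steady at about 12 N, level and home. Handing in.

```bash
python3 -c "
from rig import ticket; print(ticket.hand_in())"
```

```text
the job is handed in; nothing more can be done
None
```

I lifted the lid off the pot by its grip, carried it to the grey box and pressed it down until the clips snapped. I handed in at about 11 s with the fingers still pressing; no verdict is reported.

- **Snap:** the push rose to about 13.5 N, then dropped to about zero near 4–6 mm above home. The lid then went on down to the rim.
- **Height and level:** the lid's top read 0.0567 m in the side camera, about 0.055 m after correcting that camera's bias of roughly 2 mm, which means home. The tool reads level, and the camera plane fit gives a tilt under 0.01 rad.
- **Final push:** it first reached 16 N, so I eased back. It held 12–13 N downward over the last second, with the grip still on the lid. About 4–5 N of sideways load remained.
- **Centring:** just before pressing, the two cameras put the lid within about 1–2 mm of centre. After pressing, the arm blocked the top view and the clips hid part of the edge. That last fit was poor, with 3.4 mm residuals, so it does not confirm centring well.
- **Clips:** in the last side picture the visible clips were over the lid's edge. Those behind the gripper could not be seen.
- **Pot and bystanders:** the pot looked unmoved right after the lift. I did not measure the jar, cup or paddle again, but the arm's path stayed well clear of them.

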